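# Load the solder pot

### The arm

A 6-joint arm with a two-finger parallel gripper is mounted at the origin on the work surface; the furniture and walls round the work are solid. World frame = base frame: x ahead of the robot, y to its left, z up, the work surface at z = 0. Lengths are in m, angles in rad, forces in N, time in s.
With the tool pointing down it reaches from about 0.35 to 0.975 m from the base axis. Payload 4.9 kg.
Tool frame: the origin (TCP) lies at the very end of the fingers, on their centre line; the grasp point (between the pads) lies ctrl.grip_point_offset behind it (ctrl.grip_point_offset is the distance from the TCP to the grasp point, in m); z points along the fingers, y is the line along which they close (so a half turn about z gives the same grasp; the last joint's range is limited). The gripper opens to 85 mm and grips with 20 to 120 N. Pads are 22 mm wide; open, the fingers measure 114 mm over their backs; the gripper's body (76 mm by 85 mm) begins 54 mm behind the grasp point. The pads swing forward as they close: fully open they stand 13 mm farther back than shut.
Start: joints at [1.156, 0.053, 1.613, -0, 1.476, -0.119], TCP at [0.182, 0.598, 0.231] pointing down, gripper open.
Joint ranges: [-3.01, 3.01], [-1.01, 2.22], [0.06, 2.58], [-1.02, 4.17], [0.09, 2.62], [-3.14, 3.14]. Speed limits (rad/s): [2.57, 2.57, 3.14, 3.14, 3.14, 3.14].

### API

Orientations are given as a rotation vector (axis times angle).
In Python, from station import ctrl gives the robot as it stands. The module is installed in compiled form; this text tells all that it offers.
- The arm moves only by the tool drive_tool, never from a script. Its argument "steps" is a list of rows, each an object with "translation": the shift along the tool's x, y, z normalised to -1 to 1, where 1 is 4 cm, a list of three; "angular": the turn, a rotation vector about the tool's x, y, z normalised to -1 to 1, where 1 is 8 degrees, a list of three; "gripper": the opening, from 0 (shut) to 1 (fully open). In form: [{"translation": [dx, dy, dz], "angular": [wx, wy, wz], "gripper": gripper}, ...]. A call has 1 to 8 rows; each row shifts and turns the commanded pose from where the row before left it, along the tool's axes as they then stand; what a row does not reach is not made up. A row lasts 1/8 s, in which the tool goes at most 62.5 mm and 10.7 degrees, less where a joint would pass 70% of its speed; a pose out of reach is approached as far as the arm can. A call with a number of a shift or a turn outside -1 to 1 is refused whole. A call with a gripper value outside its range is refused whole. The fingers move at their own pace and stop on an object; "force" is the grip in N (left out, the last holds). Time passes only in rows, so rows that do not move let the fingers close. It gives the time, the measured TCP pose, the force, the opening and the grip force at its end, in the units of the state.
- ctrl.get_obs(): the state, without advancing time (a new reading comes with each control period).
- ctrl.get_image(name): name is "scene" or "top" or "wrist"; returns a dict with "color" (384x512x3 uint8, red, green, blue), "depth" (384x512 float32, m along the optical axis (not along the pixel's ray), 0 where there is no reading), "fx", "fy", "cx", "cy" (pixels), "k1" (the pictures are not rectified: a ray, as slopes to the right and down, at radius r is drawn at 1 + k1 r^2 times it, then the intrinsics apply), "R" (3x3) and "t" (3): a world point X has camera coordinates R X + t. Camera axes: x right, y down, z forward; pixel columns grow to the right and rows downward; lengths in m; the calibration is good to about 2 mm. A picture is of the moment at which its call begins.
- ctrl.finish_job(): hands the job in; it is judged then, once.
The state is a dict: "t": time; "q": joint angles; "dq": joint speeds; "effort": joint torques, N m; "tool_pos": TCP position; "tool_rot": TCP orientation; "contact_force": force on the tool from outside, world axes, zero at the start; "wrist_torque": the same for the moment, N m; "opening": finger opening in m; "grip_force": force on a finger pad.
Only numpy, scipy, OpenCV 4.12 (cv2) and the standard library are available. Lean on these libraries where they do the work, as an engineer would, in place of code of your own. Each camera call takes 0.05 s, during which the arm holds its last target. There are 200 camera calls.

### The job

Take the cover off the solder pot and lay it flat on the beige board. Then load the pot with the slimmer of the two steel crucibles, upright and fully home on the bottom of the spring-floated holder cup: it is too tight to push straight in, so twist it to and fro as you press, never pressing so hard that the cup is driven down onto its stop. Leave the wider crucible, the spool of solder and the small roll of tape where they are.

Things in the scene. Friction and masses are not known exactly. Their poses are not given: they have to be found in the camera images.
- slim_crucible: Slimmer steel crucible, 44 mm across, 82 mm tall. Foot 34 mm wide, 41 mm at 3 mm height, full width from 16 mm up; rim at 46 mm; filled with solid solder to 35 mm. Handle over the mouth: two posts and a level crossbar 44 mm long, 10 thick, from 66 to 82 mm height. Origin: centre of underside; z up; x along the crossbar (grip it across y). Starts upright, about 0.4 kg.
- wide_crucible: Wider steel crucible, 56 mm across (too wide for the cup), 82 mm tall. Foot 46 mm wide, 53 mm at 3 mm height, full width from 16 mm up; rim at 46 mm; filled with solid solder to 35 mm. Handle over the mouth: two posts and a level crossbar 56 mm long, 10 thick, from 66 to 82 mm height. Origin: centre of underside; z up; x along the crossbar (grip it across y). Starts upright, about 0.5 kg.
- cover: Aluminium cover of the pot: flat disc 66 mm across and 6 mm thick with a black cylindrical knob, 18 mm across and 31 mm tall, on top. Origin at the centre of the underside, z up; knob from 6 to 37 mm above it. Starts lying loose on the rim of the holder cup, closing its mouth. Mass 0.1 kg.
- beige_board: Beige board lying flat and fixed on the bench, 90 (its x) x 170 (its y) x 12 mm, where the cover is to be laid; origin at the centre of its underside. A sander, 70 mm tall, lies close behind its far (+x) edge.
- heater: Solder pot station, fixed: grey base 104x104 mm on four 17 mm feet, top 53 mm above the bench, a knob and switch on its front (-x); the holder cup floats over its middle, rim 109 mm above the bench. Nothing between the listed things rises above 100 mm. Origin at the centre of the underside.
- seat (a point): Centre of the flat floor of the holder cup's bore, 36 mm below its rim; moves with the cup. The seated crucible's origin is here; any turn of its handle will do. While the crucible turns, friction acts mostly round the wall: 5 to 20 N of press suffices if the 22 mm radius wall slides round four times as far as it goes down (0.2 rad per mm; to and fro is as good as one way).
- mouth (a point): Centre of the holder cup's mouth at rim height; moves with the cup. Cup 76 mm outside, bore 48 mm. Four spring-loaded steel balls stand into the bore 12 mm below the rim, 41 mm apart across the bore; the slim crucible meets them when its foot is about 12 mm below the rim. They grip its 44 mm wall and resist straight pushing with about 43 to 60 N, more than the cup may bear.
- cup (a joint): How far the holder cup has sunk on its spring, m: 0 = up at rest, 0.012 = down on its stop. It stays up under about 6 N, then sinks 1 mm per 2.5 N and springs back when let go; it must not exceed 0.0115 (about 35 N). The crucible's own weight does not sink it.
- solder_spool: Bystander: grey spool of solder with black flanges, 62 mm across, 45 tall; origin at the centre of its underside.
- etape: Bystander: small roll of tape lying flat, black outside with a tan face, 70 mm across, 19 tall; origin at the centre of its underside.

How it is judged:
By the outcome, as a careful person would: the job done as asked, in the order asked, and still so for the second after the job is handed in, with the robot touching nothing.
It also fails if it takes over 72 s, if anything falls off the work surface, if the arm or the gripper's body presses on something with over 40 N, if the wrist force passes 120 N, or if a joint passes its speed limit or range.

## Working session

There is one attempt and no reset: what is moved stays moved. The work goes in short steps, Python scripts to look and compute and a tool call to move; the robot and the scene stay as the last step left them, time stands still between calls to the robot, and variables do not carry over. Pictures are saved under pics/ and viewed, at most 10 in all, crops included, and the job is handed in when it is done.

Besides the shell and the picture viewer there is one more tool, called after "Emit:" as name([rows], argument=value, ...), one row to a line, values as JSON. drive_tool: Moves the arm, as the interface text tells. Its arguments: {"type":"object","properties":{"steps":{"type":"array"},"force":{"type":"number"}},"required":["steps"]}

```bash
mkdir -p pics; cat > h.py <<'E'
import numpy as np, cv2
from station import ctrl
def cloud(im):
    d=im["depth"]; h,w=d.shape
    u,v=np.meshgrid(np.arange(w),np.arange(h))
    x=(u-im["cx"])/im["fx"]; y=(v-im["cy"])/im["fy"]
    a,b=x.copy(),y.copy()
    for _ in range(8):
        s=1+im["k1"]*(a*a+b*b); a,b=x/s,y/s
    P=np.stack([a*d,b*d,d],-1)
    P=(P-im["t"])@im["R"]
    P[d==0]=np.nan
    return P
E
python3 - <<'E'
from h import *
np.set_printoptions(precision=3,suppress=True)
a=ctrl.get_image("scene");b=ctrl.get_image("top")
for n,i in(("scene",a),("top",b)):
    np.savez(n+".npz",**i); cv2.imwrite(f"pics/{n}1.png",cv2.resize(i["color"][...,::-1],(768,576)))
    print(n,-i["R"].T@i["t"],i["R"][2],i["fx"],i["k1"])
o=ctrl.get_obs();print(o,ctrl.grip_point_offset)
E
```

```text
scene [-0.025 -0.794  0.487] [ 0.561  0.72  -0.409] 370.5887691514108 -0.12383752264920524
top [ 0.414 -0.091  1.317] [ 0.082  0.024 -0.996] 460.33214142387584 -0.04561742268948443
{'t': 0.1, 'q': array([ 1.156,  0.053,  1.614,  0.   ,  1.476, -0.119]), 'dq': array([-0.   , -0.001, -0.005, -0.001,  0.002,  0.001]), 'effort': array([ -0.   , -39.49 , -37.136,  -0.   ,   0.004,  -0.   ]), 'tool_pos': array([0.182, 0.597, 0.23 ]), 'tool_rot': array([-0.463, -3.107,  0.003]), 'contact_force': array([ 0.284, -1.662, -0.837]), 'wrist_torque': array([-0.001,  0.025,  0.032]), 'grip_force': 0.0, 'opening': 0.08546737375088771} 0.0187
```

View pics/top1.png

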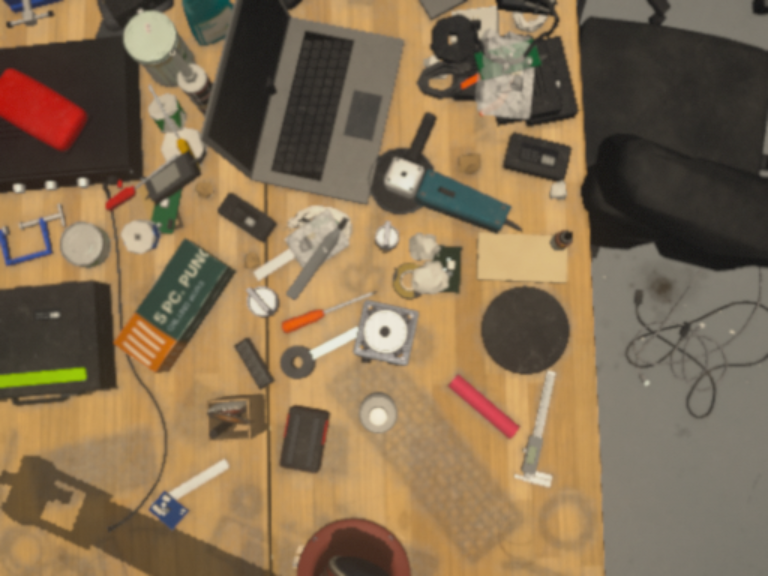

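View pics/scene1.png

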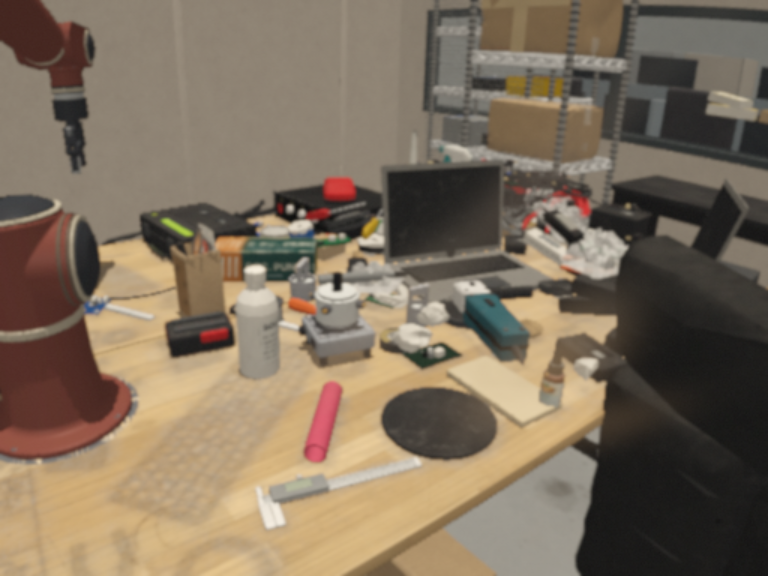

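Top view (768x576): pot with cover at (386,332), crucibles at (263,301) and (386,236), board at (522,258) with a small bottle at its right end, sander above it. The scene view agrees: pot (338,315), crucibles near (302,280) and (417,303), board (500,390).

```bash
python3 - <<'E'
from h import *
np.set_printoptions(precision=4,suppress=True)
im=dict(np.load("top.npz"));P=cloud(im)
def reg(u,v,r,zlo,zhi,n):
    u,v=u/1.5,v/1.5
    Q=P[int(v-r):int(v+r),int(u-r):int(u+r)].reshape(-1,3); Q=Q[(Q[:,2]>zlo)&(Q[:,2]<zhi)]
    if len(Q)<3: print(n,len(Q));return
    (c,s,a)=cv2.minAreaRect((Q[:,:2]*1000).astype(np.float32))
    print(n,len(Q),"mean",Q.mean(0),"med z",np.median(Q[:,2]),"rect",c,s,a,"bb",Q.min(0),Q.max(0))
for n,u,v in(("A",263,301),("B",386,236)):
    reg(u,v,18,.072,.095,n+" bar"); reg(u,v,18,.030,.055,n+" body")
reg(386,332,25,.135,.16,"knob");reg(386,332,25,.1,.125,"cover");reg(386,332,30,.045,.06,"base")
reg(522,258,35,.006,.018,"board");reg(561,240,12,.03,.15,"bottle");reg(455,195,60,.03,.15,"sander")
reg(378,412,18,.05,.3,"bottle2")
t=cv2.resize(im["color"][130:240,150:400,::-1],None,fx=3.2,fy=3.2,interpolation=cv2.INTER_CUBIC)
cv2.imwrite("pics/crop1.png",t)
E
```

```text
A bar 79 mean [0.5151 0.1575 0.0817] med z 0.08188234375514523 rect (514.8756103515625, 157.5489044189453) (55.00481414794922, 9.905474662780762) 40.226402282714844 bb [0.4934 0.1374 0.0735] [0.5376 0.1781 0.0868]
A body 251 mean [0.5148 0.1569 0.0386] med z 0.03695095628365914 rect (514.2772827148438, 157.2586212158203) (54.39018249511719, 53.222015380859375) 88.04715728759766 bb [0.4876 0.13   0.03  ] [0.5412 0.1847 0.0548]
B bar 62 mean [ 0.6295 -0.0794  0.0819] med z 0.08218496776133155 rect (629.592529296875, -79.26160430908203) (9.761429786682129, 43.27717971801758) 82.185791015625 bb [ 0.6078 -0.0855  0.0735] [ 0.6511 -0.0735  0.0877]
B body 162 mean [ 0.6269 -0.0848  0.0396] med z 0.0382635992821282 rect (624.1201782226562, -94.16433715820312) (74.7907943725586, 42.57258605957031) 70.81056213378906 bb [ 0.5917 -0.1236  0.0302] [ 0.6496 -0.0592  0.0522]
knob 38 mean [ 0.4505 -0.072   0.1463] med z 0.14601524219360654 rect (450.69024658203125, -72.9009780883789) (15.316542625427246, 15.337113380432129) 88.03457641601562 bb [ 0.443  -0.0806  0.1417] [ 0.4584 -0.0651  0.1525]
cov
[... 630 characters left out ...]
 [ 0.6851 -0.2321  0.018 ]
bottle 150 mean [ 0.6106 -0.3975  0.0669] med z 0.06232768231560932 rect (612.21484375, -399.4158630371094) (32.26658248901367, 26.55168914794922) 31.915502548217773 bb [ 0.5965 -0.4172  0.031 ] [ 0.6289 -0.385   0.1057]
sander 3776 mean [ 0.7031 -0.1996  0.0633] med z 0.0665725771542546 rect (695.686279296875, -218.92111206054688) (313.79010009765625, 323.25677490234375) 87.70096588134766 bb [ 0.5362 -0.3821  0.03  ] [ 0.8599 -0.0592  0.15  ]
bottle2 553 mean [ 0.3125 -0.0565  0.1431] med z 0.13911956664512581 rect (309.7913818359375, -55.5533447265625) (65.38947296142578, 64.94375610351562) 41.917938232421875 bb [ 0.2761 -0.087   0.0503] [ 0.3424 -0.022   0.1836]
```

View pics/crop1.png

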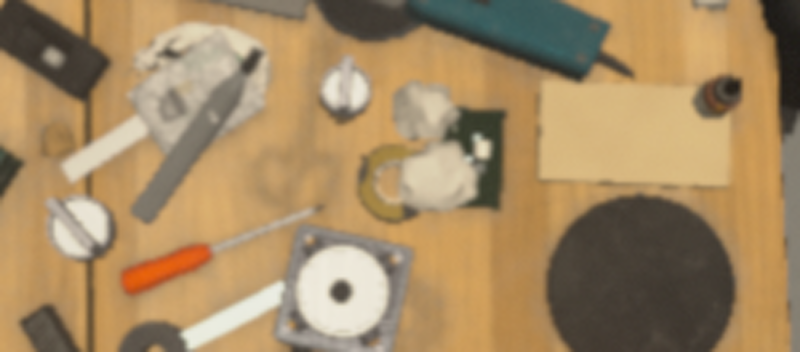

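Crop: the slim crucible (344,88, bar 44 mm long) is B at about (0.629,-0.079), while A is the wide one (bar 55 mm). The board spans (540,82)-(730,185), with a small bottle at its right end.

```bash
cat >> h.py <<'E'
from scipy.spatial.transform import Rotation as Ro
def plan(x,y,z,psi=None):
    """print TCP shift in tool axes (units of 4 cm) after first turning so tool y is at psi deg (mod 180), tool down"""
    o=ctrl.get_obs(); R=Ro.from_rotvec(o["tool_rot"]); M=R.as_matrix()
    if psi is None: T=R
    else:
        best=None
        for k in(0,180):
            a=np.radians(psi+k); yv=np.array([np.cos(a),np.sin(a),0]); zv=np.array([0,0,-1.]); 
            r=Ro.from_matrix(np.stack([np.cross(yv,zv),yv,zv],1))
            if best is None or (R.inv()*r).magnitude()<(R.inv()*best).magnitude(): best=r
        T=best
    d=np.array([x,y,z])-o["tool_pos"]
    print("t",round(o["t"],2),"pos",o["tool_pos"].round(4),"psi",np.degrees(np.arctan2(M[1,1],M[0,1])).round(2),"tilt",M[2].round(4),"open",round(o["opening"],4),"grip",round(o["grip_force"],1),"F",o["contact_force"].round(1),"q6",o["q"][5].round(2))
    print("turn units",(np.degrees((R.inv()*T).as_rotvec())/8).round(3),"shift units after turn",(T.as_matrix().T@d/0.04).round(3),"without turn",(M.T@d/.04).round(3))
E
python3 - <<'E'
from h import *
im=dict(np.load("top.npz"));P=cloud(im)
hsv=cv2.cvtColor(im["color"],cv2.COLOR_RGB2HSV)
Q=P[152:192,314:384].reshape(-1,3);c=im["color"][152:192,314:384].reshape(-1,3).astype(int)
m=(abs(Q[:,2]-.012)<.006)&(abs(c-np.median(im["color"][165:180,330:360].reshape(-1,3),0)).sum(1)<60)
Q=Q[m];print(len(Q),cv2.minAreaRect((Q[:,:2]*1000).astype(np.float32)),Q[:,:2].min(0),Q[:,:2].max(0))
S=P[100:190,240:400].reshape(-1,3);S=S[(S[:,2]>.03)&(S[:,1]<-.24)&(S[:,1]>-.4)]
for y in np.arange(-.25,-.4,-.03):
    k=S[abs(S[:,1]-y)<.015];print(y.round(2),k[:,0].min() if len(k) else None,k[:,2].max() if len(k) else None)
plan(.450,-.0725,.24,82)
E
```

```text
1633 ((586.9956665039062, -333.7730712890625), (167.07199096679688, 89.4092788696289), 86.3341064453125) [ 0.53898364 -0.41794161] [ 0.63633253 -0.24984925]
-0.25 0.6369387948913876 0.07582938269275236
-0.28 0.6313600365935709 0.0769600839492202
-0.31 0.6345112413824665 0.0741312269868659
-0.34 0.6324842949942608 0.040302712743974636
-0.37 0.7430913919465482 0.03645805140054029
-0.4 0.5978037759557976 0.1001476151858163
t 0.1 pos [0.182  0.5973 0.2302] psi 73.05 tilt [ 2.0e-04 -1.8e-03 -1.0e+00] open 0.0855 grip 0.0 F [ 0.3 -1.7 -0.8] q6 -0.12
turn units [-0.013 -0.003 -1.119] shift units after turn [ -8.966 -15.65   -0.246] without turn [-11.292 -14.065  -0.222]
```

Emit:
drive_tool([
  {"translation":[0,0,-0.1],"angular":[0,0,-0.6],"gripper":1},
  {"translation":[0,0,-0.1],"angular":[0,0,-0.52],"gripper":1},
  {"translation":[-0.57,-1,0],"angular":[0,0,0],"gripper":1},
  {"translation":[-0.57,-1,0],"angular":[0,0,0],"gripper":1},
  {"translation":[-0.57,-1,0],"angular":[0,0,0],"gripper":1},
  {"translation":[-0.57,-1,0],"angular":[0,0,0],"gripper":1},
  {"translation":[-0.57,-1,0],"angular":[0,0,0],"gripper":1},
  {"translation":[-0.57,-1,0],"angular":[0,0,0],"gripper":1},
])

```text
t: 1.1
tool_pos: [0.2844, 0.3396, 0.2388]
tool_rot: [-0.218, -3.134, 0.001]
contact_force: [0.2, 0.2, 0.2]
opening: 0.0855
grip_force: 0.0
```

Emit:
drive_tool([
  {"translation":[-0.57,-1,0],"angular":[0,0,0],"gripper":0.6},
  {"translation":[-0.57,-1,0],"angular":[0,0,0],"gripper":0.6},
  {"translation":[-0.57,-1,0],"angular":[0,0,0],"gripper":0.6},
  {"translation":[-0.57,-1,0],"angular":[0,0,0],"gripper":0.6},
  {"translation":[-0.57,-1,0],"angular":[0,0,0],"gripper":0.6},
  {"translation":[-0.57,-1,0],"angular":[0,0,0],"gripper":0.6},
  {"translation":[-0.57,-1,0],"angular":[0,0,0],"gripper":0.6},
  {"translation":[0,0,0],"angular":[0,0,0],"gripper":0.6},
])

```text
t: 2.1
tool_pos: [0.4037, 0.0396, 0.2388]
tool_rot: [-0.227, -3.132, 0.0]
contact_force: [-0.7, -0.0, -0.1]
opening: 0.0508
grip_force: 0.0
```

```bash
python3 - <<'E'
from h import *
plan(.450,-.0725,.12,82)
i=ctrl.get_image("wrist");np.savez("w1.npz",**i);cv2.imwrite("pics/w1.png",i["color"][...,::-1])
P=cloud(i);m=(P[...,2]>.13)&(P[...,2]<.16);Q=P[m]
near=np.hypot(Q[:,0]-.45,Q[:,1]+.0725)<.03;Q=Q[near];print(len(Q),np.median(Q,0),(Q.min(0)+Q.max(0))/2, np.ptp(Q,0))
print(-i["R"].T@i["t"],i["R"][2])
E
```

```text
t 2.1 pos [0.4037 0.0396 0.2388] psi 81.72 tilt [ 1.2e-03 -3.0e-04 -1.0e+00] open 0.0508 grip 0.0 F [-0.7 -0.  -0.1] q6 -1.51
turn units [-0.002 -0.008 -0.036] shift units after turn [-1.537 -2.613  2.97 ] without turn [-1.553 -2.605  2.969]
410 [ 0.4466244  -0.06875493  0.14522147] [ 0.44927674 -0.07056895  0.13892504] [0.01829366 0.01708601 0.01780041]
[0.32010358 0.05202653 0.38148838] [ 0.31954248 -0.04609645 -0.94645006]
```

View pics/w1.png

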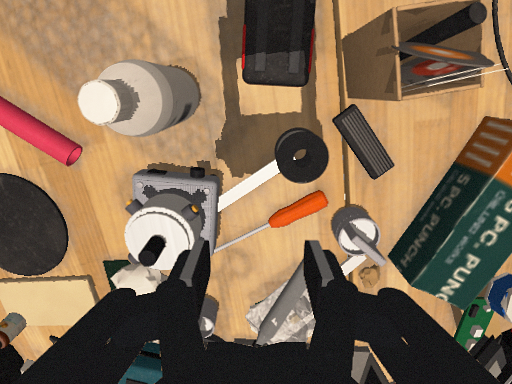

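Wrist view: pot with cover knob at (152,250), wide crucible at (355,235), bottle at (130,98). Everything agrees with the top view.

Emit:
drive_tool([
  {"translation":[-0.5,-0.86,0],"angular":[0,0,0],"gripper":0.6},
  {"translation":[-0.5,-0.86,0.5],"angular":[0,0,0],"gripper":0.6},
  {"translation":[-0.5,-0.86,0.5],"angular":[0,0,0],"gripper":0.6},
  {"translation":[0,0,0.5],"angular":[0,0,0],"gripper":0.6},
  {"translation":[0,0,0],"angular":[0,0,0],"gripper":0.6},
])

```text
t: 2.78
tool_pos: [0.4472, -0.0674, 0.1771]
tool_rot: [-0.217, -3.13, -0.002]
contact_force: [-0.2, 0.7, 0.1]
opening: 0.0513
grip_force: 0.0
```

```bash
python3 - <<'E'
from h import *
plan(.450,-.072,.121)
i=ctrl.get_image("wrist");cv2.imwrite("pics/w2.png",i["color"][...,::-1])
P=cloud(i);Q=P[(P[...,2]>.108)&(P[...,2]<.119)]
Q=Q[np.hypot(Q[:,0]-.45,Q[:,1]+.0725)<.045];print(len(Q),(Q.min(0)+Q.max(0))/2, np.ptp(Q,0))
E
```

```text
t 2.77 pos [ 0.4472 -0.0674  0.1771] psi 82.08 tilt [ 0.0046  0.0012 -1.    ] open 0.0513 grip 0.0 F [-0.2  0.7  0.1] q6 -1.75
turn units [0. 0. 0.] shift units after turn [-0.093 -0.107  1.403] without turn [-0.093 -0.107  1.403]
5720 [ 0.44981843 -0.0715322   0.11348745] [0.07480582 0.07501997 0.01096653]
```

View pics/w2.png

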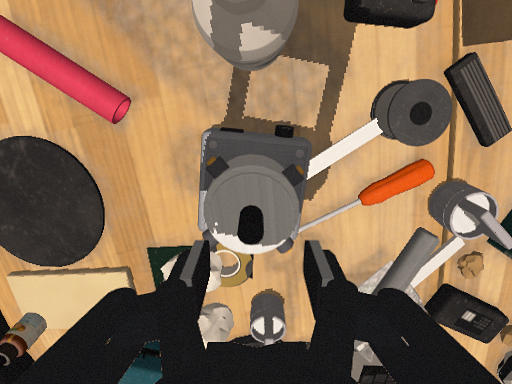

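The knob at (250,222) lies just left of the finger midline (258), as computed. I'll correct that and descend.

Emit:
drive_tool([
  {"translation":[-0.09,-0.1,0.4],"angular":[0,0,0],"gripper":0.6},
  {"translation":[0,0,0.5],"angular":[0,0,0],"gripper":0.6},
  {"translation":[0,0,0.5],"angular":[0,0,0],"gripper":0.6},
  {"translation":[0,0,0],"angular":[0,0,0],"gripper":0.6},
  {"translation":[0,0,0],"angular":[0,0,0],"gripper":0},
  {"translation":[0,0,0],"angular":[0,0,0],"gripper":0},
  {"translation":[0,0,0],"angular":[0,0,0],"gripper":0},
  {"translation":[0,0,0],"angular":[0,0,0],"gripper":0},
], force=60)

```text
t: 3.82
tool_pos: [0.4524, -0.0735, 0.1247]
tool_rot: [0.219, 3.132, -0.001]
contact_force: [-0.7, 0.8, 5.0]
opening: 0.0163
grip_force: 58.5
```

```bash
python3 - <<'E'
from h import *
plan(.580,-.315,.20)
E
```

```text
t 3.83 pos [ 0.4524 -0.0735  0.1247] psi 82.02 tilt [-2.3e-03 -2.0e-04 -1.0e+00] open 0.0163 grip 58.5 F [-0.7  0.8  5. ] q6 -1.76
turn units [0. 0. 0.] shift units after turn [-4.002 -5.537 -1.872] without turn [-4.002 -5.537 -1.872]
```

Emit:
drive_tool([
  {"translation":[0,0,-0.5],"angular":[0,0,0],"gripper":0},
  {"translation":[0,0,-0.7],"angular":[0,0,0],"gripper":0},
  {"translation":[0,0,-0.7],"angular":[0,0,0],"gripper":0},
  {"translation":[-0.5,-0.64,0],"angular":[0,0,0],"gripper":0},
  {"translation":[-0.7,-0.98,0],"angular":[0,0,0],"gripper":0},
  {"translation":[-0.7,-0.98,0],"angular":[0,0,0],"gripper":0},
  {"translation":[-0.7,-0.98,0],"angular":[0,0,0],"gripper":0},
  {"translation":[-0.7,-0.98,0],"angular":[0,0,0],"gripper":0},
])

```text
t: 4.82
tool_pos: [0.5572, -0.2736, 0.1984]
tool_rot: [-0.219, -3.133, -0.001]
contact_force: [-0.8, 0.4, -0.5]
opening: 0.0158
grip_force: 58.6
```

Emit:
drive_tool([
  {"translation":[-0.7,-0.98,0],"angular":[0,0,0],"gripper":0},
  {"translation":[0,0,0],"angular":[0,0,0],"gripper":0},
  {"translation":[0,0,0],"angular":[0,0,0],"gripper":0},
])

```text
t: 5.2
tool_pos: [0.5786, -0.3145, 0.1983]
tool_rot: [-0.219, -3.132, -0.002]
contact_force: [-0.0, 0.6, -1.0]
opening: 0.0159
grip_force: 58.7
```

```bash
python3 - <<'E'
from h import *
plan(.580,-.315,.029,82)
i=ctrl.get_image("wrist");cv2.imwrite("pics/w3.png",i["color"][...,::-1])
P=cloud(i);c=i["color"].astype(int)
m=(abs(P[...,2]-.012)<.007)&(P[...,1]<-.2)&(P[...,0]>.5)&(P[...,0]<.66)
Q=P[m];print(len(Q),cv2.minAreaRect((Q[:,:2]*1000).astype(np.float32)),Q.min(0),Q.max(0))
E
```

```text
t 5.2 pos [ 0.5786 -0.3145  0.1983] psi 82.0 tilt [ 0.0017  0.0011 -1.    ] open 0.0159 grip 58.7 F [-0.   0.6 -1. ] q6 -2.04
turn units [ 0.008 -0.012  0.   ] shift units after turn [-0.035 -0.009  4.232] without turn [-0.042 -0.013  4.232]
12483 ((580.0007934570312, -433.52728271484375), (157.85108947753906, 468.64813232421875), 1.2385221719741821) [ 0.50000751 -0.66703097  0.00500059] [ 0.65995948 -0.20000146  0.01899988]
```

View pics/w3.png

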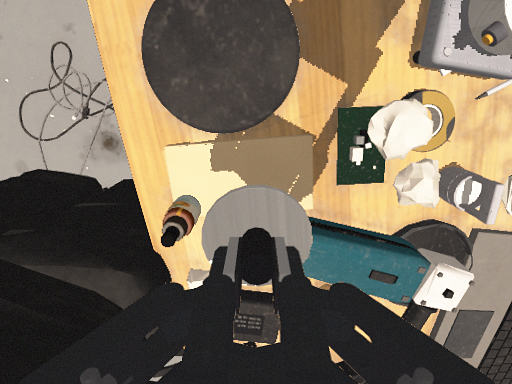

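The cover is held level and hangs over the board. The bottle at (180,215) is clear of it. Descending.

Emit:
drive_tool([
  {"translation":[-0.04,0,0.7],"angular":[0,0,0],"gripper":0},
  {"translation":[0,0,0.9],"angular":[0,0,0],"gripper":0},
  {"translation":[0,0,0.9],"angular":[0,0,0],"gripper":0},
  {"translation":[0,0,0.9],"angular":[0,0,0],"gripper":0},
  {"translation":[0,0,0.5],"angular":[0,0,0],"gripper":0},
  {"translation":[0,0,0.2],"angular":[0,0,0],"gripper":0},
  {"translation":[0,0,0.1],"angular":[0,0,0],"gripper":0},
  {"translation":[0,0,0],"angular":[0,0,0],"gripper":0},
])

```text
t: 6.25
tool_pos: [0.5815, -0.3157, 0.0326]
tool_rot: [0.218, 3.132, -0.002]
contact_force: [-0.4, 0.5, -0.1]
opening: 0.0154
grip_force: 58.7
```

Emit:
drive_tool([
  {"translation":[0,0,0.05],"angular":[0,0,0],"gripper":0},
  {"translation":[0,0,0.03],"angular":[0,0,0],"gripper":0},
  {"translation":[0,0,0],"angular":[0,0,0],"gripper":0},
  {"translation":[0,0,0],"angular":[0,0,0],"gripper":0},
])

```text
t: 6.75
tool_pos: [0.5808, -0.3153, 0.0282]
tool_rot: [0.219, 3.134, -0.0]
contact_force: [1.0, 0.0, -1.0]
opening: 0.0156
grip_force: 58.7
```

Emit:
drive_tool([
  {"translation":[0,0,0.04],"angular":[0,0,0],"gripper":0},
  {"translation":[0,0,0],"angular":[0,0,0],"gripper":0},
  {"translation":[0,0,0],"angular":[0,0,0],"gripper":0},
])

```text
t: 7.12
tool_pos: [0.5809, -0.3153, 0.0278]
tool_rot: [-0.219, -3.134, 0.0]
contact_force: [-2.7, 2.2, 5.6]
opening: 0.0157
grip_force: 59.3
```

Contact at the expected height, so I'll release and retreat.

Emit:
drive_tool([
  {"translation":[0,0,0],"angular":[0,0,0],"gripper":0.5},
  {"translation":[0,0,0],"angular":[0,0,0],"gripper":0.5},
  {"translation":[0,0,0],"angular":[0,0,0],"gripper":0.5},
  {"translation":[0,0,-0.5],"angular":[0,0,0],"gripper":0.5},
  {"translation":[0,0,-1],"angular":[0,0,0],"gripper":0.5},
  {"translation":[0,0,-1],"angular":[0,0,0],"gripper":0.5},
  {"translation":[0,0,-1],"angular":[0,0,0],"gripper":0.5},
  {"translation":[0,0,-0.8],"angular":[0,0,0],"gripper":0.5},
])

```text
t: 8.12
tool_pos: [0.5814, -0.3156, 0.2026]
tool_rot: [0.219, 3.131, -0.003]
contact_force: [0.6, 0.4, -0.5]
opening: 0.0426
grip_force: 0.0
```

```bash
python3 - <<'E'
from h import *
plan(.575,-.0792,.2,82)
b=ctrl.get_image("top");P=cloud(b)
Q=P.reshape(-1,3);k=(abs(Q[:,0]-.58)<.05)&(abs(Q[:,1]+.315)<.05)
for lo,hi in((.04,.06),(.015,.025)):
    q=Q[k&(Q[:,2]>lo)&(Q[:,2]<hi)];print(len(q),np.median(q,0) if len(q) else 0)
k=(abs(Q[:,0]-.45)<.06)&(abs(Q[:,1]+.072)<.06)&(Q[:,2]>.098)&(Q[:,2]<.122);q=Q[k];print((q.min(0)+q.max(0))/2,np.ptp(q,0),np.median(q,0))
E
```

```text
t 8.12 pos [ 0.5814 -0.3156  0.2026] psi 82.01 tilt [-0.0035 -0.0017 -1.    ] open 0.0426 grip 0.0 F [ 0.6  0.4 -0.5] q6 -2.04
turn units [-0.012  0.025  0.002] shift units after turn [0.981 5.831 0.066] without turn [0.98  5.831 0.052]
19 [ 0.5815594  -0.3151946   0.05003812]
107 [ 0.58897613 -0.33358569  0.01795194]
[ 0.45095749 -0.07092526  0.10680267] [0.08850973 0.08859044 0.01758519] [ 0.45012233 -0.07306097  0.10813654]
```

Emit:
drive_tool([
  {"translation":[0.16,0.97,0],"angular":[0,0,0],"gripper":0.5},
  {"translation":[0.16,0.97,0],"angular":[0,0,0],"gripper":0.5},
  {"translation":[0.16,0.97,0],"angular":[0,0,0],"gripper":0.5},
  {"translation":[0.16,0.97,0],"angular":[0,0,0],"gripper":0.5},
  {"translation":[0.16,0.97,0],"angular":[0,0,0],"gripper":0.5},
  {"translation":[0.16,0.97,0],"angular":[0,0,0],"gripper":0.5},
  {"translation":[0,0,0],"angular":[0,0,0],"gripper":0.5},
  {"translation":[0,0,0],"angular":[0,0,0],"gripper":0.5},
])

```text
t: 9.18
tool_pos: [0.5753, -0.0797, 0.1993]
tool_rot: [0.218, 3.133, -0.001]
contact_force: [-0.5, -0.9, 0.2]
opening: 0.0424
grip_force: 0.0
```

```bash
python3 - <<'E'
from h import *
i=ctrl.get_image("wrist");cv2.imwrite("pics/w4.png",i["color"][...,::-1])
P=cloud(i);Q=P[(P[...,2]>.074)&(P[...,2]<.09)]
Q=Q[np.hypot(Q[:,0]-.629,Q[:,1]+.079)<.03]
print(len(Q),np.median(Q,0),cv2.minAreaRect((Q[:,:2]*1000).astype(np.float32)))
ev,V=np.linalg.eigh(np.cov(Q[:,:2].T));print("bar angle",np.degrees(np.arctan2(V[1,1],V[0,1])),np.sqrt(12*ev))
q=P[(P[...,2]>.1)&(P[...,2]<.115)];q=q[np.hypot(q[:,0]-.45,q[:,1]+.072)<.05]
r=np.hypot(q[:,0]-.45,q[:,1]+.072)
(c,rad)=cv2.minEnclosingCircle((q[r<.042][:,:2]*1000).astype(np.float32));print("cup",c,rad,len(q))
# inner bore edge / outer edge robust by least squares circle on rim points
plan(.6295,-.0792,.0555,82)
E
```

```text
418 [ 0.6268801  -0.07832087  0.08180244] ((629.1953735351562, -78.21173095703125), (9.882842063903809, 44.34341812133789), 82.23761749267578)
bar angle 172.28092528291393 [0.00990005 0.04605963]
cup (450.4176330566406, -71.9273681640625) 41.859840393066406 5125
t 9.22 pos [ 0.5753 -0.0801  0.1991] psi 81.97 tilt [-9.e-04 -5.e-04 -1.e+00] open 0.0424 grip 0.0 F [0.4 0.3 0.2] q6 -1.7
turn units [-0.003  0.006 -0.003] shift units after turn [-1.339  0.211  3.591] without turn [-1.336  0.214  3.592]
```

View pics/w4.png

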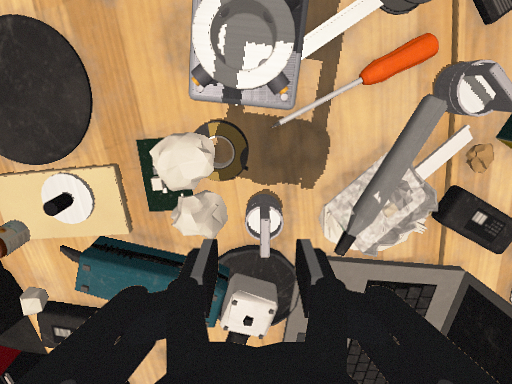

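The slim crucible's bar at (264,232) points along the finger axis plane as computed. The cover lies flat on the board at (66,198) and the cup is open at (243,35). Next, grasp the bar.

Emit:
drive_tool([
  {"translation":[-0.66,0.1,0],"angular":[0,0,0],"gripper":0.4},
  {"translation":[-0.67,0.12,0.5],"angular":[0,0,0],"gripper":0.4},
  {"translation":[0,0,0.8],"angular":[0,0,0],"gripper":0.4},
  {"translation":[0,0,0.6],"angular":[0,0,0],"gripper":0.4},
  {"translation":[0,0,0],"angular":[0,0,0],"gripper":0.4},
  {"translation":[0,0,0],"angular":[0,0,0],"gripper":0.4},
])

```text
t: 9.98
tool_pos: [0.6297, -0.0789, 0.1238]
tool_rot: [0.22, 3.132, -0.001]
contact_force: [1.3, -0.2, -0.3]
opening: 0.0339
grip_force: 0.0
```

```bash
python3 - <<'E'
from h import *
plan(.629,-.0785,.056,82.2)
E
```

```text
t 9.97 pos [ 0.6297 -0.0789  0.1238] psi 81.95 tilt [-1.7e-03 -3.0e-04 -1.0e+00] open 0.0339 grip 0.0 F [ 1.3 -0.2 -0.3] q6 -1.67
turn units [-0.002  0.012 -0.031] shift units after turn [0.018 0.009 1.694] without turn [0.021 0.009 1.694]
```

Emit:
drive_tool([
  {"translation":[0.02,0.01,0.6],"angular":[0,0,0],"gripper":0.4},
  {"translation":[0,0,0.7],"angular":[0,0,0],"gripper":0.4},
  {"translation":[0,0,0.4],"angular":[0,0,0],"gripper":0.4},
  {"translation":[0,0,0],"angular":[0,0,0],"gripper":0.4},
  {"translation":[0,0,0],"angular":[0,0,0],"gripper":0},
  {"translation":[0,0,0],"angular":[0,0,0],"gripper":0},
  {"translation":[0,0,0],"angular":[0,0,0],"gripper":0},
  {"translation":[0,0,0],"angular":[0,0,0],"gripper":0},
], force=120)

```text
t: 10.98
tool_pos: [0.6296, -0.0781, 0.0565]
tool_rot: [0.219, 3.131, -0.002]
contact_force: [-1.2, -1.1, 5.8]
opening: 0.0076
grip_force: 118.1
```

Emit:
drive_tool([
  {"translation":[0,0,-0.2],"angular":[0,0,0],"gripper":0},
  {"translation":[0,0,-0.5],"angular":[0,0,0],"gripper":0},
  {"translation":[0,0,-1],"angular":[0,0,0],"gripper":0},
  {"translation":[0,0,-1],"angular":[0,0,0],"gripper":0},
  {"translation":[0,0,-0.7],"angular":[0,0,0],"gripper":0},
  {"translation":[0,0,0],"angular":[0,0,0],"gripper":0},
])

```text
t: 11.72
tool_pos: [0.6301, -0.0777, 0.1947]
tool_rot: [0.218, 3.127, -0.001]
contact_force: [0.9, 0.6, -3.5]
opening: 0.0077
grip_force: 117.5
```

```bash
python3 - <<'E'
from h import *
plan(.450,-.072,.19,82.2)
E
```

```text
t 11.72 pos [ 0.6301 -0.0777  0.1947] psi 82.02 tilt [-6.9e-03 -5.0e-04 -1.0e+00] open 0.0077 grip 117.5 F [ 0.9  0.6 -3.5] q6 -1.67
turn units [-0.003  0.05  -0.022] shift units after turn [ 4.479 -0.469  0.118] without turn [ 4.478 -0.483  0.087]
```

Emit:
drive_tool([
  {"translation":[0.5,-0.05,0],"angular":[0,0,0],"gripper":0},
  {"translation":[0.9,-0.1,0],"angular":[0,0,0],"gripper":0},
  {"translation":[0.9,-0.1,0],"angular":[0,0,0],"gripper":0},
  {"translation":[0.9,-0.1,0],"angular":[0,0,0],"gripper":0},
  {"translation":[0.9,-0.1,0],"angular":[0,0,0],"gripper":0},
  {"translation":[0.38,-0.02,0],"angular":[0,0,0],"gripper":0},
  {"translation":[0,0,0],"angular":[0,0,0],"gripper":0},
  {"translation":[0,0,0],"angular":[0,0,0],"gripper":0},
])

```text
t: 12.72
tool_pos: [0.4482, -0.0711, 0.1897]
tool_rot: [-0.219, -3.133, -0.001]
contact_force: [0.2, -0.1, -3.4]
opening: 0.0079
grip_force: 117.3
```

```bash
cat > m.py <<'E'
from h import *
from scipy.optimize import least_squares
def circ(p,r):
    f=lambda c:np.hypot(p[:,0]-c[0],p[:,1]-c[1])-r
    s=least_squares(f,p.mean(0),loss="soft_l1",f_scale=.001);return s.x.round(4),np.abs(f(s.x)).mean().round(4),len(p)
i=ctrl.get_image("wrist");np.savez("w5.npz",**i);P=cloud(i)
plan(.450,-.072,.18,82.2)
o=ctrl.get_obs();p=o["tool_pos"];zb=p[2]-.056
Q=P.reshape(-1,3);k=np.hypot(Q[:,0]-p[0],Q[:,1]-p[1])<.035
c=Q[k&(Q[:,2]>zb+.017)&(Q[:,2]<zb+.044)]
print("crucible wall",circ(c[:,:2],.022))
# cup outer wall visible below rim
k=np.hypot(Q[:,0]-.45,Q[:,1]+.072)<.05
c=Q[k&(Q[:,2]>.075)&(Q[:,2]<.1)];print("cup wall",circ(c[:,:2],.038))
c=Q[k&(abs(Q[:,2]-.109)<.003)];print("rim",len(c),np.median(c[:,2]),circ(c[:,:2],.031))
cv2.imwrite("pics/w5.png",i["color"][...,::-1])
E
python3 m.py
```

```text
t 12.78 pos [ 0.4484 -0.0712  0.19  ] psi 82.02 tilt [ 8.e-04  3.e-04 -1.e+00] open 0.0075 grip 117.3 F [ 0.2  0.1 -2.4] q6 -1.75
turn units [ 0.002 -0.006 -0.023] shift units after turn [-0.043 -0.016  0.249] without turn [-0.043 -0.016  0.249]
crucible wall (array([ 0.4486, -0.0709]), np.float64(0.0038), 1773)
cup wall (array([ 0.4499, -0.0713]), np.float64(0.0043), 488)
rim 2564 0.10894006044473892 (array([ 0.4489, -0.0712]), np.float64(0.0034), 2564)
```

View pics/w5.png

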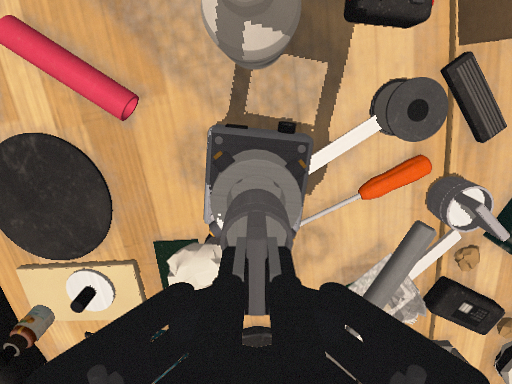

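The crucible hangs upright over the cup (centre about (258,195) in the view). Centring and lowering into the mouth.

Emit:
drive_tool([
  {"translation":[-0.05,-0.01,0.25],"angular":[0,0,0],"gripper":0},
  {"translation":[0,0,0.3],"angular":[0,0,0],"gripper":0},
  {"translation":[0,0,0.3],"angular":[0,0,0],"gripper":0},
  {"translation":[0,0,0],"angular":[0,0,0],"gripper":0},
  {"translation":[0,0,0],"angular":[0,0,0],"gripper":0},
])

```text
t: 13.4
tool_pos: [0.4502, -0.0719, 0.1565]
tool_rot: [-0.219, -3.134, 0.0]
contact_force: [-0.2, -0.2, -3.4]
opening: 0.0076
grip_force: 117.3
```

```bash
python3 - <<'E'
from h import *
plan(.4504,-.0716,.153,82.2)
E
```

```text
t 13.4 pos [ 0.4502 -0.0719  0.1565] psi 82.01 tilt [ 0. -0. -1.] open 0.0076 grip 117.3 F [-0.2 -0.2 -3.4] q6 -1.75
turn units [-0.    -0.    -0.024] shift units after turn [-0.005  0.008  0.088] without turn [-0.005  0.009  0.088]
```

Emit:
drive_tool([
  {"translation":[0,0,0.02],"angular":[0,0,0.9],"gripper":0},
  {"translation":[0,0,0.02],"angular":[0,0,0.9],"gripper":0},
  {"translation":[0,0,0.015],"angular":[0,0,0.9],"gripper":0},
  {"translation":[0,0,0.015],"angular":[0,0,0.9],"gripper":0},
  {"translation":[0,0,0.015],"angular":[0,0,0.9],"gripper":0},
  {"translation":[0,0,0.015],"angular":[0,0,0.9],"gripper":0},
  {"translation":[0,0,0.015],"angular":[0,0,0.9],"gripper":0},
  {"translation":[0,0,0.015],"angular":[0,0,0.9],"gripper":0},
])

```text
t: 14.4
tool_pos: [0.4506, -0.0719, 0.1522]
tool_rot: [1.706, 2.636, 0.001]
contact_force: [-0.0, 0.2, -2.8]
opening: 0.0079
grip_force: 117.4
```

```bash
python3 - <<'E'
from h import *
plan(.4504,-.0716,.129)
print(ctrl.get_obs()["wrist_torque"])
E
```

```text
t 14.4 pos [ 0.4506 -0.0719  0.1522] psi 24.17 tilt [-7.0e-04  1.4e-03 -1.0e+00] open 0.0079 grip 117.4 F [-0.   0.2 -2.8] q6 -0.74
turn units [0. 0. 0.] shift units after turn [ 0.01  -0.003  0.58 ] without turn [ 0.01  -0.003  0.58 ]
[ 0.13229827  0.06803476 -0.02670501]
```

Not yet in contact. I'll continue in the reverse direction.

Emit:
drive_tool([
  {"translation":[0,0,0.01],"angular":[0,0,-0.9],"gripper":0},
  {"translation":[0,0,0.015],"angular":[0,0,-0.95],"gripper":0},
  {"translation":[0,0,0.015],"angular":[0,0,-0.95],"gripper":0},
  {"translation":[0,0,0.015],"angular":[0,0,-0.95],"gripper":0},
  {"translation":[0,0,0.015],"angular":[0,0,-0.95],"gripper":0},
  {"translation":[0,0,0.015],"angular":[0,0,-0.95],"gripper":0},
  {"translation":[0,0,0.015],"angular":[0,0,-0.95],"gripper":0},
  {"translation":[0,0,0.015],"angular":[0,0,-0.95],"gripper":0},
])

```text
t: 15.4
tool_pos: [0.4502, -0.0718, 0.1476]
tool_rot: [0.136, 3.139, 0.0]
contact_force: [-2.2, -0.0, -1.8]
opening: 0.0074
grip_force: 117.5
```

Emit:
drive_tool([
  {"translation":[0,0,0.01],"angular":[0,0,0.9],"gripper":0},
  {"translation":[0,0,0.014],"angular":[0,0,0.95],"gripper":0},
  {"translation":[0,0,0.014],"angular":[0,0,0.95],"gripper":0},
  {"translation":[0,0,0.014],"angular":[0,0,0.95],"gripper":0},
  {"translation":[0,0,0.014],"angular":[0,0,0.95],"gripper":0},
  {"translation":[0,0,0.014],"angular":[0,0,0.95],"gripper":0},
  {"translation":[0,0,0.014],"angular":[0,0,0.95],"gripper":0},
  {"translation":[0,0,0.014],"angular":[0,0,0.95],"gripper":0},
])

```text
t: 16.4
tool_pos: [0.4508, -0.0715, 0.1442]
tool_rot: [1.705, 2.638, 0.002]
contact_force: [-1.3, 2.4, 0.3]
opening: 0.0079
grip_force: 118.2
```

```bash
python3 - <<'E'
from h import *
plan(.4504,-.0716,.129)
print(ctrl.get_obs()["wrist_torque"])
E
```

```text
t 16.4 pos [ 0.4508 -0.0715  0.1442] psi 24.25 tilt [ 0.      0.0018 -1.    ] open 0.0079 grip 118.2 F [-1.3  2.4  0.3] q6 -0.74
turn units [0. 0. 0.] shift units after turn [ 0.002 -0.011  0.379] without turn [ 0.002 -0.011  0.379]
[0.60063912 0.39933148 0.36422207]
```

Going in with about 4 N of press. Continue.

Emit:
drive_tool([
  {"translation":[0,0,0.01],"angular":[0,0,-0.9],"gripper":0},
  {"translation":[0,0,0.014],"angular":[0,0,-0.95],"gripper":0},
  {"translation":[0,0,0.014],"angular":[0,0,-0.95],"gripper":0},
  {"translation":[0,0,0.014],"angular":[0,0,-0.95],"gripper":0},
  {"translation":[0,0,0.014],"angular":[0,0,-0.95],"gripper":0},
  {"translation":[0,0,0.014],"angular":[0,0,-0.95],"gripper":0},
  {"translation":[0,0,0.014],"angular":[0,0,-0.95],"gripper":0},
  {"translation":[0,0,0.014],"angular":[0,0,-0.95],"gripper":0},
])

```text
t: 17.4
tool_pos: [0.4505, -0.0721, 0.1399]
tool_rot: [0.138, 3.138, -0.0]
contact_force: [-4.1, 0.8, 1.9]
opening: 0.008
grip_force: 119.1
```

Emit:
drive_tool([
  {"translation":[0,0,0.01],"angular":[0,0,0.9],"gripper":0},
  {"translation":[0,0,0.014],"angular":[0,0,0.95],"gripper":0},
  {"translation":[0,0,0.014],"angular":[0,0,0.95],"gripper":0},
  {"translation":[0,0,0.014],"angular":[0,0,0.95],"gripper":0},
  {"translation":[0,0,0.014],"angular":[0,0,0.95],"gripper":0},
  {"translation":[0,0,0.014],"angular":[0,0,0.95],"gripper":0},
  {"translation":[0,0,0.014],"angular":[0,0,0.95],"gripper":0},
  {"translation":[0,0,0.014],"angular":[0,0,0.95],"gripper":0},
])

```text
t: 18.4
tool_pos: [0.4514, -0.0716, 0.1368]
tool_rot: [1.703, 2.637, 0.003]
contact_force: [-3.4, 3.3, 5.9]
opening: 0.0075
grip_force: 119.4
```

```bash
python3 - <<'E'
from h import *
plan(.4504,-.0716,.129)
print(ctrl.get_obs()["wrist_torque"])
E
```

```text
t 18.4 pos [ 0.4514 -0.0716  0.1368] psi 24.28 tilt [-8.0e-04  2.8e-03 -1.0e+00] open 0.0075 grip 119.4 F [-3.4  3.3  5.9] q6 -0.75
turn units [0. 0. 0.] shift units after turn [ 0.01  -0.023  0.194] without turn [ 0.01  -0.023  0.194]
[0.65282044 0.58409383 0.68862534]
```

Emit:
drive_tool([
  {"translation":[0.012,-0.008,0.01],"angular":[0,0,-0.9],"gripper":0},
  {"translation":[0,0,0.012],"angular":[0,0,-0.95],"gripper":0},
  {"translation":[0,0,0.012],"angular":[0,0,-0.95],"gripper":0},
  {"translation":[0,0,0.012],"angular":[0,0,-0.95],"gripper":0},
  {"translation":[0,0,0.012],"angular":[0,0,-0.95],"gripper":0},
  {"translation":[0,0,0.012],"angular":[0,0,-0.95],"gripper":0},
  {"translation":[0,0,0.012],"angular":[0,0,-0.95],"gripper":0},
  {"translation":[0,0,0.012],"angular":[0,0,-0.95],"gripper":0},
])

```text
t: 19.4
tool_pos: [0.4504, -0.072, 0.1324]
tool_rot: [0.139, 3.137, -0.001]
contact_force: [-3.5, -0.6, 4.0]
opening: 0.0079
grip_force: 119.2
```

Emit:
drive_tool([
  {"translation":[0,0,0.01],"angular":[0,0,0.9],"gripper":0},
  {"translation":[0,0,0.012],"angular":[0,0,0.95],"gripper":0},
  {"translation":[0,0,0.012],"angular":[0,0,0.95],"gripper":0},
  {"translation":[0,0,0.012],"angular":[0,0,0.95],"gripper":0},
  {"translation":[0,0,0.012],"angular":[0,0,0.95],"gripper":0},
  {"translation":[0,0,0.012],"angular":[0,0,0.95],"gripper":0},
  {"translation":[0,0,0.012],"angular":[0,0,0.95],"gripper":0},
  {"translation":[0,0,0.012],"angular":[0,0,0.95],"gripper":0},
])

```text
t: 20.4
tool_pos: [0.4511, -0.0712, 0.1289]
tool_rot: [1.702, 2.638, 0.003]
contact_force: [-1.9, 3.2, 5.4]
opening: 0.0076
grip_force: 119.2
```

```bash
python3 - <<'E'
from h import *
plan(.4504,-.0716,.129)
print(ctrl.get_obs()["wrist_torque"])
E
```

```text
t 20.4 pos [ 0.4511 -0.0712  0.1289] psi 24.33 tilt [-0.0011  0.0032 -1.    ] open 0.0076 grip 119.2 F [-1.9  3.2  5.4] q6 -0.75
turn units [0. 0. 0.] shift units after turn [-0.002 -0.019 -0.003] without turn [-0.002 -0.019 -0.003]
[0.65314942 0.2724646  0.87445386]
```

Emit:
drive_tool([
  {"translation":[0,0,0.01],"angular":[0,0,-0.9],"gripper":0},
  {"translation":[0,0,0.01],"angular":[0,0,-0.95],"gripper":0},
  {"translation":[0,0,0.01],"angular":[0,0,-0.95],"gripper":0},
  {"translation":[0,0,0.01],"angular":[0,0,-0.95],"gripper":0},
  {"translation":[0,0,0.01],"angular":[0,0,-0.95],"gripper":0},
  {"translation":[0,0,0.01],"angular":[0,0,-0.95],"gripper":0},
  {"translation":[0,0,0.01],"angular":[0,0,-0.95],"gripper":0},
  {"translation":[0,0,0.01],"angular":[0,0,-0.95],"gripper":0},
])

```text
t: 21.4
tool_pos: [0.4506, -0.0724, 0.1266]
tool_rot: [0.139, 3.137, -0.002]
contact_force: [-6.7, -0.3, 9.9]
opening: 0.0076
grip_force: 120.3
```

Emit:
drive_tool([
  {"translation":[0,0,0],"angular":[0,0,0.9],"gripper":0},
  {"translation":[0,0,0],"angular":[0,0,0.95],"gripper":0},
  {"translation":[0,0,0],"angular":[0,0,0.95],"gripper":0},
  {"translation":[0,0,0],"angular":[0,0,0.95],"gripper":0},
  {"translation":[0,0,0],"angular":[0,0,0.95],"gripper":0},
  {"translation":[0,0,0],"angular":[0,0,0.95],"gripper":0},
  {"translation":[0,0,0],"angular":[0,0,0.95],"gripper":0},
  {"translation":[0,0,0],"angular":[0,0,0.95],"gripper":0},
])

```text
t: 22.4
tool_pos: [0.4514, -0.0712, 0.1269]
tool_rot: [1.702, 2.637, 0.004]
contact_force: [-4.5, 3.9, 8.4]
opening: 0.0078
grip_force: 120.1
```

```bash
cat > z.py <<'E'
from h import *
plan(.4504,-.0716,.129)
Q=cloud(ctrl.get_image("top")).reshape(-1,3);r=np.hypot(Q[:,0]-.45,Q[:,1]+.072)
Q2=cloud(ctrl.get_image("wrist")).reshape(-1,3);r2=np.hypot(Q2[:,0]-.45,Q2[:,1]+.072)
for q,rr in((Q,r),(Q2,r2)):
    a=q[(rr>.026)&(rr<.036)&(q[:,2]>.09)&(q[:,2]<.115),2]
    b=q[(rr>.018)&(rr<.0215)&(q[:,2]>.105)&(q[:,2]<.13),2]
    print("cup rim",len(a),np.median(a) if len(a) else 0,"crucible rim",len(b),np.percentile(b,[20,50,80]).round(4) if len(b) else 0)
E
python3 z.py
```

```text
t 22.4 pos [ 0.4514 -0.0712  0.1269] psi 24.34 tilt [-0.0012  0.0036 -1.    ] open 0.0078 grip 120.1 F [-4.5  3.9  8.4] q6 -0.75
turn units [0. 0. 0.] shift units after turn [ 0.001 -0.025 -0.054] without turn [ 0.001 -0.025 -0.054]
cup rim 0 0 crucible rim 0 0
cup rim 3400 0.10640022237346933 crucible rim 722 [0.1133 0.1163 0.1177]
```

Almost home: the force no longer relaxes. One more twist with a little extra press to confirm.

Emit:
drive_tool([
  {"translation":[0,0,0.012],"angular":[0,0,-0.9],"gripper":0},
  {"translation":[0,0,0.012],"angular":[0,0,-0.95],"gripper":0},
  {"translation":[0,0,0.012],"angular":[0,0,-0.95],"gripper":0},
  {"translation":[0,0,0.012],"angular":[0,0,-0.95],"gripper":0},
  {"translation":[0,0,0.012],"angular":[0,0,-0.95],"gripper":0},
  {"translation":[0,0,0],"angular":[0,0,-0.95],"gripper":0},
  {"translation":[0,0,0],"angular":[0,0,-0.95],"gripper":0},
  {"translation":[0,0,0],"angular":[0,0,-0.95],"gripper":0},
])

```text
t: 23.5
tool_pos: [0.4507, -0.0724, 0.1251]
tool_rot: [0.139, 3.137, -0.002]
contact_force: [-7.7, 0.7, 12.9]
opening: 0.0075
grip_force: 120.8
```

Emit:
drive_tool([
  {"translation":[0,0,0],"angular":[0,0,0.9],"gripper":0},
  {"translation":[0,0,0],"angular":[0,0,0.95],"gripper":0},
  {"translation":[0,0,0],"angular":[0,0,0.95],"gripper":0},
  {"translation":[0,0,0],"angular":[0,0,0.95],"gripper":0},
  {"translation":[0,0,0],"angular":[0,0,0.95],"gripper":0},
  {"translation":[0,0,0],"angular":[0,0,0.95],"gripper":0},
  {"translation":[0,0,0],"angular":[0,0,0.95],"gripper":0},
  {"translation":[0,0,0],"angular":[0,0,0.95],"gripper":0},
])

```text
t: 24.5
tool_pos: [0.4515, -0.0712, 0.1253]
tool_rot: [1.702, 2.637, 0.004]
contact_force: [-5.0, 4.8, 12.3]
opening: 0.0078
grip_force: 120.7
```

```bash
python3 z.py
```

```text
t 24.5 pos [ 0.4515 -0.0712  0.1253] psi 24.34 tilt [-0.0011  0.0036 -1.    ] open 0.0078 grip 120.7 F [-5.   4.8 12.3] q6 -0.75
turn units [0. 0. 0.] shift units after turn [ 0.002 -0.029 -0.094] without turn [ 0.002 -0.029 -0.094]
cup rim 0 0 crucible rim 0 0
cup rim 3407 0.10479633575093404 crucible rim 706 [0.1136 0.1148 0.1187]
```

The cup sinks one-for-one with the tool and the crucible rim sits 10 mm above the cup rim, so it is fully home. Now ease off, release and retreat.

Emit:
drive_tool([
  {"translation":[0.01,-0.01,-0.03],"angular":[0,0,0],"gripper":0},
  {"translation":[0,0,-0.03],"angular":[0,0,0],"gripper":0},
  {"translation":[0,0,-0.02],"angular":[0,0,0],"gripper":0},
  {"translation":[0,0,0],"angular":[0,0,0],"gripper":0},
  {"translation":[0,0,0],"angular":[0,0,0],"gripper":0},
])

```text
t: 25.22
tool_pos: [0.4514, -0.0715, 0.1277]
tool_rot: [1.702, 2.635, 0.005]
contact_force: [-1.5, 3.5, 6.9]
opening: 0.008
grip_force: 119.6
```

Emit:
drive_tool([
  {"translation":[0,0,0],"angular":[0,0,0],"gripper":0.35},
  {"translation":[0,0,0],"angular":[0,0,0],"gripper":0.35},
  {"translation":[0,0,0],"angular":[0,0,0],"gripper":0.35},
  {"translation":[0,0,-0.3],"angular":[0,0,0],"gripper":0.35},
  {"translation":[0,0,-0.8],"angular":[0,0,0],"gripper":0.35},
  {"translation":[0,0,-1],"angular":[0,0,0],"gripper":0.35},
  {"translation":[0,0,0],"angular":[0,0,0],"gripper":0.35},
  {"translation":[0,0,0],"angular":[0,0,0],"gripper":0.35},
])

```text
t: 26.22
tool_pos: [0.449, -0.0714, 0.2079]
tool_rot: [1.701, 2.641, 0.0]
contact_force: [0.4, 0.2, 0.2]
opening: 0.0302
grip_force: 0.0
```

```bash
python3 - <<'E'
from h import *
plan(.4504,-.0716,.129)
i=ctrl.get_image("wrist");P=cloud(i);Q=P.reshape(-1,3);r=np.hypot(Q[:,0]-.45,Q[:,1]+.072)
for n,k in(("cup",(r>.028)&(r<.036)&(Q[:,2]>.09)),("rim",(r>.0195)&(r<.0215)&(Q[:,2]>.112)&(Q[:,2]<.13)),("bar",(r<.02)&(Q[:,2]>.135)),):
    print(n,k.sum(),np.percentile(Q[k,2],[10,50,90]).round(4),Q[k].mean(0).round(4))
cv2.imwrite("pics/end.png",i["color"][...,::-1])
E
```

```text
t 26.23 pos [ 0.449  -0.0714  0.2079] psi 24.41 tilt [-2.e-04  2.e-04 -1.e+00] open 0.0302 grip 0.0 F [0.4 0.2 0.2] q6 -0.75
turn units [0. 0. 0.] shift units after turn [-0.019  0.029  1.974] without turn [-0.019  0.029  1.974]
cup 5569 [0.1087 0.2591 0.2899] [ 0.4434 -0.0651  0.2157]
rim 350 [0.1173 0.119  0.1214] [ 0.4488 -0.0662  0.1193]
bar 4986 [0.1552 0.2837 0.2938] [ 0.4461 -0.0644  0.2569]
```

View pics/end.png

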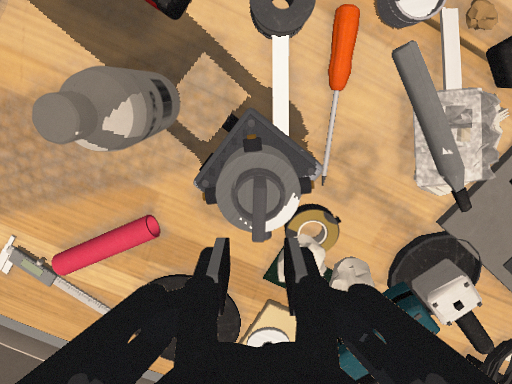

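The crucible stands upright in the cup at (258,190), with its rim at 0.119 m, which is 10 mm above the cup rim and the value for fully home. The cover is on the board at (270,340), and nothing is touched. Handing in.

```bash
python3 -c "
from station import ctrl
print(ctrl.finish_job())"
```

```text
the job is handed in; nothing more can be done
None
```

The job is handed in: the cover lies flat on the beige board, and the slim crucible is upright and fully home in the cup. The press peaked at about 16 N, the cup sank about 4 mm at most, and the arm took about 26 s and never went near the other items.

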